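# Set the blower wheel clear of its spacer and spin it by hand

## Robot

A 6-joint arm with a two-finger parallel gripper is mounted at the origin on the work surface. World frame = base frame: x ahead of the robot, y to its left, z up, the work surface at z = 0. Lengths are in m, angles in degrees, forces in N, time in s.
With the tool pointing down it reaches from about 0.35 to 0.875 m from the base axis. Payload 4.2 kg.
Tool frame: the origin (TCP) lies midway between the tips of the shut fingers; the grasp point (between the pads) lies 19 mm behind it; z points along the fingers, y is the line along which they close (so a half turn about z gives the same grasp; the last joint's range is limited). The gripper opens to 87 mm and grips with 3 to 60 N. Pads are 19 mm wide; open, the fingers measure 117 mm over their backs; the gripper's body (75 mm by 190 mm) begins 51 mm behind the grasp point.
Start: joints at [-57.204, 22.042, 0.453, 0, -68.411, -14.817], TCP at [0.193, -0.594, 0.223] pointing down, gripper open.
Joint ranges: [-179.83, 179.83], [-69.29, 118.12], [-61.27, 80.66], [-181.25, 117.63], [-171.15, -9.14], [-177.46, 177.46]. Speed limits (degrees/s): [159.86, 159.86, 180, 180, 180, 180].

## Interface

Orientations are given as a 3x3 rotation matrix whose columns are the frame's x, y, z axes.
In Python, from station import sensors, eyes, workorder gives the robot as it stands.
- The arm moves only by the shell command python3 -m handwheel 'ROWS'. ROWS is a JSON object with one list for each field, all of the same length, 1 to 8, a row being the entries at one place: jaw (the opening from 0.0 (shut) to 1.0 (fully open)), dx, dy, dz (the shift in shares of 800 mm (1.0 is 800 mm)), ax, ay, az (a rotation vector in fractions of the full range, 1 being 180 degrees); each row is the pose to reach, as a shift and turn from the pose commanded when the command began, along the tool's axes at that moment; what a row does not reach only later rows make up. A row lasts 1/10 s, in which the tool goes at most 0.05 m and 8.59 degrees, less where a joint would pass 70% of its speed; a pose out of reach is approached as far as the arm can. The fingers move at their own pace and stop on an object; the grip force is fixed at half the most. Time passes only in rows, so rows that do not move let the fingers close. It prints the time, the measured TCP pose, the force, the opening and the grip force at its end. A shift or turn number past 1, either way, is cut back to 1. Input that does not fit is refused with a message, and nothing moves.
- sensors.sense(): the state, without advancing time (a new reading comes with each control period).
- eyes.capture(name): name is "side" or "top"; returns a dict with "pixels" (420x560x3 uint8, red, green, blue), "z_map" (420x560 float32, m along the optical axis (not along the pixel's ray), 0 where there is no reading), "K" (3x3 intrinsics, pixels), "distortion" ([k1, k2, p1, p2, k3] as OpenCV has them; the pictures are not rectified), "world_from_camera" (4x4, takes a point from camera to world coordinates). Camera axes: x right, y up, looking along -z (the intrinsics and any distortion apply to the point x, -y, -z); pixel columns grow to the right and rows downward; lengths in m; the calibration is good to about 2 mm. A picture is of the moment at which its call begins.
- workorder.finish_job(): hands the job in; it is judged then, once.
The state is a dict: "time_s": time; "joints": joint angles; "joint_velocities": joint speeds; "effort": joint torques, N m; "tcp_pos": TCP position; "ee_rot": TCP orientation; "wrist_force": force on the tool from outside, world axes, zero at the start; "moment": the same for the moment, N m; "gripper_width": opening from 0.0 (shut) to 1.0 (fully open); "gripper_force": force on a finger pad.
Only numpy, scipy, OpenCV 4.12 (cv2) and the standard library are available. Lean on these libraries where they do the work, as an engineer would, in place of code of your own. Each camera call takes 0.05 s, during which the arm holds its last target. There are 200 camera calls.

## Task

The dust blower is open for refitting and its green wheel stands too high on the motor shaft. Push the wheel down by its hub until you feel it bottom on the spacer hidden underneath, without forcing it, then ease it back up just enough to run clear, with the vanes still below the rim of the housing, and let go. Now spin it by hand, gently because the vanes are thin, so that it runs on freely by itself for at least three seconds; leave the other things on the bench where they are.

Things in the scene. Friction and masses are not known exactly. Their poses are not given: they have to be found in the camera images.
- blower: dust blower fixed to the bench, cover off, shaft upright: blue scroll housing, 3 mm wall, on posts over a motor. Origin on the bench under the shaft axis, z up. Inner floor 75 mm, rim 131 mm above it. Inside of the wall 78 to 108 mm from the axis (nearest at the outlet's inner wall); all stays within 125 mm outside, but for the outlet duct along +x on the -y side, 182 mm out, flange top 135 mm.
- shaft: steel motor shaft, 10 mm thick, upright in the middle of the blower, its end 148 mm above the bench; origin on its axis 78 mm above the bench, z up. It turns very freely, both ways and without end; hub and wheel turn with it (about 0.0005 kg m2 in all). Spun, they coast for many seconds if nothing rubs.
- wheel: green wheel fixed to the hub. Origin on the axis at its underside, z up the shaft. Disc 120 mm across, 3 mm thick; six straight upright radial vanes 3 mm thick, 16 to 59.5 mm from the axis, tops 33 mm above the origin, one along this body's +x, the others every 60 degrees. At the start its underside is 99 to 102 mm above the bench. Thin vanes: over 12 N of push or knock spoils them.
- hub_top (a point): centre of the flat top of the aluminium hub, 57 mm above the wheel's underside. The hub is a 32 mm round, bare over its top 24 mm (above the vanes), for pinching. It slides on the shaft in a snug fit: about 3 N down, 7 N up; stays where left. The wheel bottoms on a spacer out of sight below it, 78 to 90 mm above the bench (unknown): force then rises steeply; 5 N more is plenty, 15 N is forcing it.
- cover: the blower's blue round cover, 224 mm across, with a 100 mm wide inlet collar 30 mm high, lying on the bench; origin at the centre of its underside
- dish: steel dish with the cover screws, 68 mm across, 16 mm high; origin at the centre of its underside
- hexkey: dark L-shaped hex key lying flat, 5 mm thick, 90 mm by 26 mm; origin near the middle of the long leg, which runs along x
- screwdriver: screwdriver with red handle, about 200 mm long, lying along its x axis
- nose_green: green rocket nose cone standing upright, 42 mm across, 102 mm high; origin at the centre of its underside
- nose_blue: blue rocket nose cone standing upright, 42 mm across, 102 mm high; origin at the centre of its underside
- spool: white bobbin standing upright, 48 mm across, 46 mm high; origin at the centre of its underside

How it is judged:
By the outcome, as a careful person would: the job done as asked, in the order asked, and still so for the second after the job is handed in, with the robot touching nothing.
It also fails if it takes over 54 s, if anything falls off the work surface, if the arm or the gripper's body presses on something with over 40 N, if the wrist force passes 120 N, or if a joint passes its speed limit or range.

## Working session

There is one attempt and no reset: what is moved stays moved. The work goes in short steps, Python scripts to look and compute and a shell command to move; the robot and the scene stay as the last step left them, time stands still between calls to the robot, and variables do not carry over. Pictures are saved under pics/ and viewed, at most 10 in all, crops included, and the job is handed in when it is done.

```bash
ls; mkdir -p pics
python3 - <<'E'
from station import sensors, eyes
import cv2,numpy as np,pickle
s=sensors.sense();print({k:np.round(v,3).tolist() for k,v in s.items()})
for n in("top","side"):
    d=eyes.capture(n);pickle.dump(d,open(f"{n}0.pkl","wb"))
    cv2.imwrite(f"pics/{n}0.png",d["pixels"][:,:,::-1]);print(n,d["K"],d["distortion"],d["world_from_camera"])
E
```

```text
pics
{'time_s': 0.0, 'joints': [-57.203, 22.091, 0.378, -0.03, -68.41, -14.814], 'joint_velocities': [0.018, -0.072, -0.111, 0.055, -0.033, 0.074], 'effort': [-0.0, -39.066, 18.741, 4.22, 0.011, -0.0], 'tcp_pos': [0.193, -0.594, 0.221], 'ee_rot': [[-0.951, -0.309, -0.001], [-0.309, 0.951, 0.002], [0.0, 0.002, -1.0]], 'wrist_force': [-0.198, -0.139, -0.113], 'moment': [-0.024, 0.008, 0.02], 'gripper_force': 0.0, 'gripper_width': 0.995}
top [[496.96370776   0.         270.39063509]
 [  0.         496.96370776 214.70370625]
 [  0.           0.           1.        ]] [0.04897223 0.         0.         0.         0.        ] [[ 0.01835248  0.99731537 -0.07088897  0.38603181]
 [-0.99967573  0.01955525  0.01631038  0.02077898]
 [ 0.01765284  0.07056665  0.99735085  1.41762552]
 [ 0.          0.          0.          1.        ]]
side [[388.87626532   0.         281.34043902]
 [  0.         388.87626532 207.75753215]
 [  0.           0.           1.        ]] [0.03523368 0.         0.         0.         0.        ] [[-0.85523777  0.37323566 -0.35953233  0.08027111]
 [-0.51813416 -0.60208513  0.6074788   0.6728993 ]
 [ 0.01026368  0.7058248   0.70831209  0.89975005]
 [ 0.          0.          0.          1.        ]]
```

View pics/top0.png

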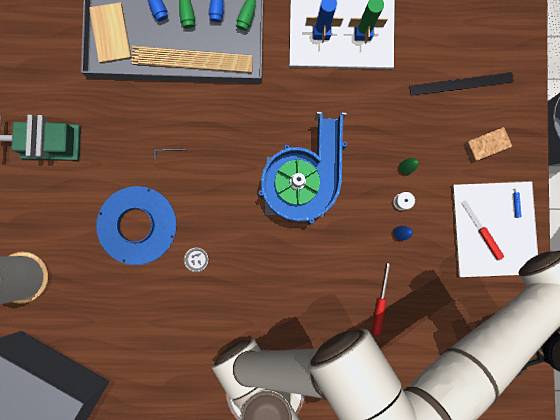

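View pics/side0.png

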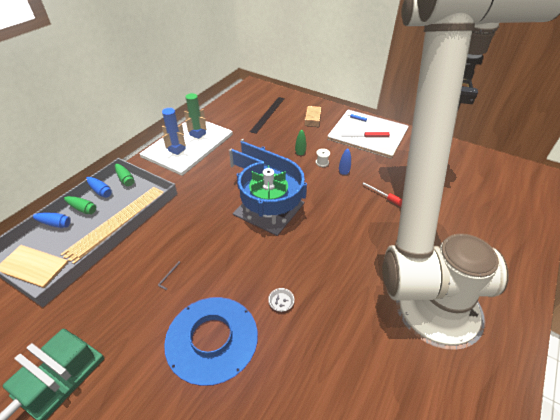

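Top: blower with green wheel, white hub at px (298,181), duct upward. Side: the same wheel, hub at px (268,178). Cones, spool and screwdriver are to the right, well clear of the blower.

```bash
cat > h.py <<'E'
import cv2,numpy as np
def plane(d,uv,z):
    p=cv2.undistortPoints(np.float64(uv).reshape(-1,1,2),d["K"],np.float64(d["distortion"])).reshape(-1,2)
    T=d["world_from_camera"];r=np.c_[p[:,0],-p[:,1],-np.ones(len(p))]@T[:3,:3].T
    z=np.broadcast_to(z,len(p));return T[:3,3]+r*((z-T[2,3])/r[:,2])[:,None]
def cloud(d):
    h,w=d["z_map"].shape;v,u=np.mgrid[:h,:w];uv=np.c_[u.ravel(),v.ravel()]
    p=cv2.undistortPoints(np.float64(uv).reshape(-1,1,2),d["K"],np.float64(d["distortion"])).reshape(-1,2)
    Z=d["z_map"].reshape(-1,1);T=d["world_from_camera"]
    return ((np.c_[p[:,0],-p[:,1],-np.ones(len(p))]*Z)@T[:3,:3].T+T[:3,3]).reshape(h,w,3)
E
python3 - <<'E'
from h import *;import pickle
for n,c in(("top",(298,181)),("side",(268,178))):
    d=pickle.load(open(n+"0.pkl","rb"));P=cloud(d);px=d["pixels"].astype(int)
    m=np.zeros(P.shape[:2],bool);m[c[1]-40:c[1]+40,c[0]-40:c[0]+40]=1
    R,G,B=px[...,0],px[...,1],px[...,2]
    grey=m&(abs(R-G)<25)&(abs(B-G)<30)&(P[...,2]>.147)&(P[...,2]<.175)
    print(n,"hub",grey.sum(),P[grey].mean(0).round(4),np.percentile(P[grey],[5,50,95],axis=0).round(4).tolist())
    v,u=np.nonzero(grey);print(u.mean(),v.mean(),"ray@.157 of centroid",plane(d,[[(u.min()+u.max())/2,(v.min()+v.max())/2]],.157).round(4))
    g=m&(G>R+40)&(G>B+40);print("green",g.sum())
    if n=="top":
        v,u=np.nonzero(g);(a,b),r=cv2.minEnclosingCircle(np.float32(np.c_[u,v]));print("disc",a,b,r,plane(d,[[a,b]],.11).round(4))
        im=cv2.resize(d["pixels"][110:250,240:370],None,fx=4,fy=4,interpolation=cv2.INTER_CUBIC);cv2.imwrite("pics/crop.png",im[:,:,::-1])
E
```

```text
top hub 124 [ 0.5686 -0.0698  0.1572] [[0.556, -0.0817, 0.1519], [0.5684, -0.069, 0.1573], [0.5813, -0.0569, 0.1615]]
298.4032258064516 178.99193548387098 ray@.157 of centroid [[ 0.5686 -0.0701  0.157 ]]
green 1221
disc 297.14837646484375 180.8690185546875 22.86960220336914 [[ 0.5703 -0.0699  0.11  ]]
side hub 85 [ 0.5668 -0.0692  0.1564] [[0.5536, -0.0843, 0.1492], [0.5669, -0.0676, 0.1575], [0.5807, -0.0576, 0.1603]]
268.08235294117645 172.75294117647059 ray@.157 of centroid [[ 0.566  -0.0674  0.157 ]]
green 496
```

Run:
```python
from h import *;import pickle
d=pickle.load(open("top0.pkl","rb"));px=d["pixels"].astype(int)
R,G,B=px[...,0],px[...,1],px[...,2]
b=((B>R+50)&(B>G+30)); m=np.zeros_like(b);m[105:235,250:360]=1;b&=m
P=cloud(d);rim=b&(abs(P[...,2]-.131)<.006);Q=P[rim];print(len(Q),Q.min(0).round(3),Q.max(0).round(3))
print("duct centre",Q[Q[:,0]>.54].mean(0).round(4) if (Q[:,0]>.54).any() else None)
```

```text
1003 [ 0.46  -0.196  0.125] [0.749 0.031 0.137]
duct centre [ 0.6442 -0.1081  0.131 ]
```

View pics/crop.png

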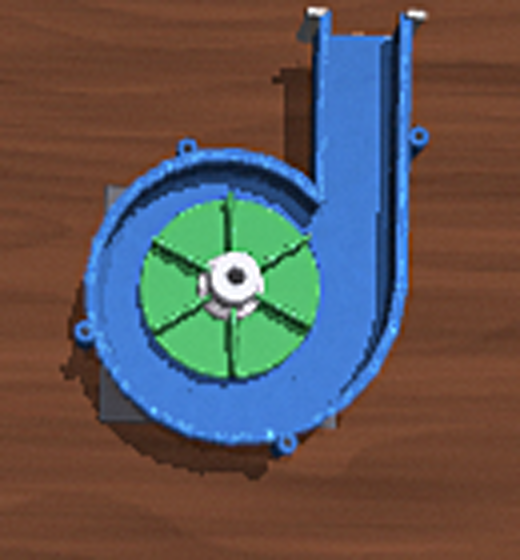

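The crop shows the hub at the centre of the green wheel, the duct going to +x and vane tops level. From the numbers, the hub top is at about (0.568, -0.069, 0.157). Approaching above it.

Careful with the scale: shifts go in shares of 800 mm and turns go in shares of 180 degrees. That gives: -0.3 m / 0.8 = -0.375, -0.28 m / 0.8 = -0.35.

```bash
python3 -m handwheel '{"jaw": [1,1,1,1,1,1,1,1],"dx": [-0.05,-0.1,-0.15,-0.2,-0.25,-0.3,-0.35,-0.375],"dy": [0.0375,0.075,0.11,0.1475,0.1838,0.2213,0.2588,0.2775],"dz": [0,0,0,0,0,0,0,0],"ax": [0,0,0,0,0,0,0,0],"ay": [0,0,0,0,0,0,0,0],"az": [0,0,0,0,0,0,0,0]}' && python3 -m handwheel '{"jaw": [1,1,1,1,1,1,1,1],"dx": [-0.05,-0.1,-0.15,-0.2,-0.25,-0.2738,-0.2738,-0.2738],"dy": [0.0375,0.075,0.11,0.1475,0.1838,0.2018,0.2018,0.2018],"dz": [0,0,0,0,0,0,0,0],"ax": [0,0,0,0,0,0,0,0],"ay": [0,0,0,0,0,0,0,0],"az": [0,0,0,0,0,0,0,0]}'
python3 - <<'E'
from station import sensors
print(sensors.sense()["ee_rot"],sensors.sense()["joints"],sensors.sense()["wrist_force"])
E
```

```text
time_s: 0.9
tcp_pos: [0.4111, -0.2879, 0.2224]
ee_rot: [[-0.95, -0.312, 0.0], [-0.312, 0.95, 0.0], [-0.0, 0.0, -1.0]]
wrist_force: [-0.0, -0.0, -1.0]
gripper_width: 1.0
gripper_force: 0.0
time_s: 1.7
tcp_pos: [0.5678, -0.0693, 0.2218]
ee_rot: [[-0.951, -0.309, -0.002], [-0.309, 0.951, -0.0], [0.002, 0.0, -1.0]]
wrist_force: [-0.2, 0.6, -0.1]
gripper_width: 0.999
gripper_force: 0.0
[[-9.50898442e-01 -3.09497904e-01 -1.78889491e-03]
 [-3.09498196e-01  9.50900023e-01 -1.18104070e-04]
 [ 1.73761317e-03  4.41354770e-04 -9.99998393e-01]] [ 9.25806680e+00  1.69778578e+01 -7.17150676e+00 -1.07434307e-02
 -6.59528855e+01 -8.12246820e+01] [-0.2157994   0.64766847 -0.08403821]
```

Scaled: 0.085 m / 0.8 = 0.1063, 0.08 m / 0.8 = 0.1.

```bash
python3 -m handwheel '{"jaw": [1,1,1,1,1,1],"dx": [0,0,0,0,0,0],"dy": [0,0,0,0,0,0],"dz": [0.0375,0.0688,0.0875,0.1,0.1063,0.1063],"ax": [0,0,0,0,0,0],"ay": [0,0,0,0,0,0],"az": [0,0,0,0,0,0]}'
python3 - <<'E'
from station import eyes
from h import *
d=eyes.capture("side");im=cv2.resize(d["pixels"][110:240,200:340],None,fx=4,fy=4);cv2.imwrite("pics/s1.png",im[:,:,::-1])
E
```

```text
time_s: 2.3
tcp_pos: [0.5679, -0.0702, 0.1375]
ee_rot: [[-0.951, -0.308, -0.0], [-0.308, 0.951, -0.0], [0.0, 0.0, -1.0]]
wrist_force: [0.1, -0.1, -0.7]
gripper_width: 1.004
gripper_force: 0.0
```

View pics/s1.png

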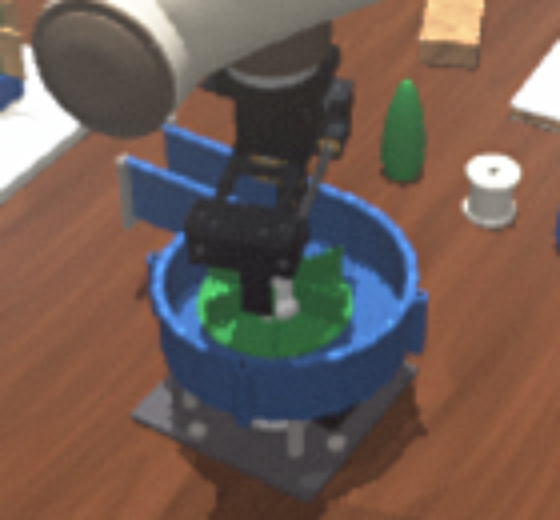

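The finger (crop px 258,290) straddles the white hub (285,300) just above the vanes, nothing touching. Closing.

```bash
python3 -m handwheel '{"jaw": [0.3,0.3,0.3,0.3,0.3,0.3],"dx": [0,0,0,0,0,0],"dy": [0,0,0,0,0,0],"dz": [0,0,0,0,0,0],"ax": [0,0,0,0,0,0],"ay": [0,0,0,0,0,0],"az": [0,0,0,0,0,0]}'
```

```text
time_s: 2.95
tcp_pos: [0.5683, -0.0695, 0.1376]
ee_rot: [[-0.951, -0.309, 0.0], [-0.309, 0.951, 0.0], [-0.0, 0.0, -1.0]]
wrist_force: [0.1, 0.4, -0.5]
gripper_width: 0.542
gripper_force: 0.0
```

```bash
python3 -m handwheel '{"jaw": [0.2,0.2,0.2,0.2,0.2],"dx": [0,0,0,0,0],"dy": [0,0,0,0,0],"dz": [0,0,0,0,0],"ax": [0,0,0,0,0],"ay": [0,0,0,0,0],"az": [0,0,0,0,0]}'
```

```text
time_s: 3.45
tcp_pos: [0.5691, -0.0719, 0.1377]
ee_rot: [[-0.951, -0.308, 0.001], [-0.308, 0.951, -0.003], [-0.0, -0.003, -1.0]]
wrist_force: [3.5, -9.6, -3.7]
gripper_width: 0.361
gripper_force: 30.0
```

Scaled: -0.0025 m / 0.8 = -0.0031, -0.0015 m / 0.8 = -0.0019.

```bash
python3 -m handwheel '{"jaw": [0.2,0.2,0.2],"dx": [0,0,0],"dy": [-0.0019,-0.0031,-0.0031],"dz": [0,0,0],"ax": [0,0,0],"ay": [0,0,0],"az": [0,0,0]}'
```

```text
time_s: 3.75
tcp_pos: [0.5692, -0.0723, 0.1377]
ee_rot: [[-0.951, -0.309, 0.0], [-0.309, 0.951, -0.0], [-0.0, -0.0, -1.0]]
wrist_force: [1.0, -2.6, -0.4]
gripper_width: 0.358
gripper_force: 30.0
```

Scaled: 0.006 m / 0.8 = 0.0075, 0.001 m / 0.8 = 0.0013.

```bash
python3 -m handwheel '{"jaw": [0.2,0.2,0.2,0.2,0.2,0.2],"dx": [0,0,0,0,0,0],"dy": [-0.0011,-0.0011,-0.0011,-0.0011,-0.0011,-0.0011],"dz": [0.0013,0.0025,0.0038,0.005,0.0063,0.0075],"ax": [0,0,0,0,0,0],"ay": [0,0,0,0,0,0],"az": [0,0,0,0,0,0]}'
```

```text
time_s: 4.35
tcp_pos: [0.5693, -0.0725, 0.1315]
ee_rot: [[-0.951, -0.309, 0.0], [-0.309, 0.951, 0.0], [-0.0, 0.0, -1.0]]
wrist_force: [-0.8, 1.6, 3.5]
gripper_width: 0.362
gripper_force: 30.0
```

Scaled: 0.002 m / 0.8 = 0.0025, 0.001 m / 0.8 = 0.0013.

```bash
python3 -m handwheel '{"jaw": [0.2,0.2],"dx": [0,0],"dy": [0.0004,0.0004],"dz": [0.0013,0.0025],"ax": [0,0],"ay": [0,0],"az": [0,0]}'; for i in 1; do python3 -m handwheel '{"jaw": [0.2,0.2],"dx": [0,0],"dy": [0,0],"dz": [0.0006,0.0013],"ax": [0,0],"ay": [0,0],"az": [0,0]}'; done
```

```text
time_s: 4.55
tcp_pos: [0.5693, -0.0724, 0.1295]
ee_rot: [[-0.951, -0.309, 0.0], [-0.309, 0.951, 0.0], [-0.0, 0.0, -1.0]]
wrist_force: [-1.2, 0.7, 2.9]
gripper_width: 0.359
gripper_force: 30.0
time_s: 4.75
tcp_pos: [0.5693, -0.0724, 0.1285]
ee_rot: [[-0.951, -0.309, 0.0], [-0.309, 0.951, 0.0], [-0.0, 0.0, -1.0]]
wrist_force: [-0.9, 0.6, 4.1]
gripper_width: 0.358
gripper_force: 30.0
```

Scaled: 0.001 m / 0.8 = 0.0013, 0.0005 m / 0.8 = 0.0006.

```bash
python3 -m handwheel '{"jaw": [0.2,0.2],"dx": [0,0],"dy": [0,0],"dz": [0.0006,0.0013],"ax": [0,0],"ay": [0,0],"az": [0,0]}' | grep -E 'tcp|wrist'
```

```text
tcp_pos: [0.5693, -0.0725, 0.1275]
wrist_force: [-0.3, 1.5, 3.1]
```

Scaled: 0.001 m / 0.8 = 0.0013, 0.0005 m / 0.8 = 0.0006.

```bash
python3 -m handwheel '{"jaw": [0.2,0.2],"dx": [0,0],"dy": [0,0],"dz": [0.0006,0.0013],"ax": [0,0],"ay": [0,0],"az": [0,0]}' | grep -E 'tcp|wrist'
```

```text
tcp_pos: [0.5693, -0.0725, 0.1265]
wrist_force: [-0.7, 1.2, 3.4]
```

Scaled: 0.0005 m / 0.8 = 0.0006.

```bash
python3 -m handwheel '{"jaw": [0.2,0.2],"dx": [0,0],"dy": [0,0],"dz": [0.0006,0.0006],"ax": [0,0],"ay": [0,0],"az": [0,0]}' | grep -E 'tcp|wrist'
```

```text
tcp_pos: [0.5693, -0.0725, 0.126]
wrist_force: [-0.7, 1.9, 3.0]
```

Scaled: 0.001 m / 0.8 = 0.0013, 0.0005 m / 0.8 = 0.0006.

```bash
python3 -m handwheel '{"jaw": [0.2,0.2],"dx": [0,0],"dy": [0,0],"dz": [0.0006,0.0013],"ax": [0,0],"ay": [0,0],"az": [0,0]}' | grep -E 'tcp|wrist'
```

```text
tcp_pos: [0.5693, -0.0725, 0.125]
wrist_force: [0.3, 1.7, 3.3]
```

Scaled: 0.001 m / 0.8 = 0.0013, 0.0005 m / 0.8 = 0.0006.

```bash
python3 -m handwheel '{"jaw": [0.2,0.2],"dx": [0,0],"dy": [0,0],"dz": [0.0006,0.0013],"ax": [0,0],"ay": [0,0],"az": [0,0]}' | grep -E 'tcp|wrist'
```

```text
tcp_pos: [0.5692, -0.0725, 0.124]
wrist_force: [-0.6, 2.3, 3.8]
```

Scaled: 0.001 m / 0.8 = 0.0013, 0.0005 m / 0.8 = 0.0006.

```bash
python3 -m handwheel '{"jaw": [0.2,0.2],"dx": [0,0],"dy": [0,0],"dz": [0.0006,0.0013],"ax": [0,0],"ay": [0,0],"az": [0,0]}' | grep -E 'tcp|wrist'
```

```text
tcp_pos: [0.5693, -0.0725, 0.1231]
wrist_force: [-0.0, 2.3, 3.5]
```

Scaled: 0.001 m / 0.8 = 0.0013, 0.0005 m / 0.8 = 0.0006.

```bash
python3 -m handwheel '{"jaw": [0.2,0.2],"dx": [0,0],"dy": [0,0],"dz": [0.0006,0.0013],"ax": [0,0],"ay": [0,0],"az": [0,0]}' | grep -E 'tcp|wrist'
```

```text
tcp_pos: [0.5693, -0.0725, 0.122]
wrist_force: [0.8, 2.1, 2.7]
```

Scaled: 0.001 m / 0.8 = 0.0013, 0.0005 m / 0.8 = 0.0006.

```bash
python3 -m handwheel '{"jaw": [0.2,0.2],"dx": [0,0],"dy": [0,0],"dz": [0.0006,0.0013],"ax": [0,0],"ay": [0,0],"az": [0,0]}' | grep -E 'tcp|wrist'
```

```text
tcp_pos: [0.5693, -0.0725, 0.121]
wrist_force: [-0.3, 2.8, 2.9]
```

Scaled: 0.001 m / 0.8 = 0.0013, 0.0005 m / 0.8 = 0.0006.

```bash
python3 -m handwheel '{"jaw": [0.2,0.2],"dx": [0,0],"dy": [0,0],"dz": [0.0006,0.0013],"ax": [0,0],"ay": [0,0],"az": [0,0]}' | grep -E 'tcp|wrist'
```

```text
tcp_pos: [0.5693, -0.0725, 0.12]
wrist_force: [-0.3, 2.8, 2.4]
```

Scaled: 0.001 m / 0.8 = 0.0013, 0.0005 m / 0.8 = 0.0006.

```bash
python3 -m handwheel '{"jaw": [0.2,0.2],"dx": [0,0],"dy": [0,0],"dz": [0.0006,0.0013],"ax": [0,0],"ay": [0,0],"az": [0,0]}' | grep -E 'tcp|wrist'
```

```text
tcp_pos: [0.5693, -0.0725, 0.119]
wrist_force: [-0.5, 2.2, 2.9]
```

Scaled: 0.001 m / 0.8 = 0.0013, 0.0005 m / 0.8 = 0.0006.

```bash
python3 -m handwheel '{"jaw": [0.2,0.2],"dx": [0,0],"dy": [0,0],"dz": [0.0006,0.0013],"ax": [0,0],"ay": [0,0],"az": [0,0]}' | grep -E 'tcp|wrist'
```

```text
tcp_pos: [0.5693, -0.0725, 0.118]
wrist_force: [1.2, 3.1, 3.0]
```

Scaled: 0.001 m / 0.8 = 0.0013, 0.0005 m / 0.8 = 0.0006.

```bash
python3 -m handwheel '{"jaw": [0.2,0.2],"dx": [0,0],"dy": [0,0],"dz": [0.0006,0.0013],"ax": [0,0],"ay": [0,0],"az": [0,0]}' | grep -E 'tcp|wrist'
```

```text
tcp_pos: [0.5692, -0.0725, 0.117]
wrist_force: [0.3, 2.5, 3.2]
```

```bash
python3 -m handwheel '{"jaw": [0.2,0.2],"dx": [0,0],"dy": [0,0],"dz": [0.0006,0.0013],"ax": [0,0],"ay": [0,0],"az": [0,0]}' | grep -E 'tcp|wrist'
```

```text
tcp_pos: [0.5693, -0.0725, 0.1165]
wrist_force: [-0.6, 3.1, 7.4]
```

Scaled: -0.003 m / 0.8 = -0.0038, -0.0025 m / 0.8 = -0.0031.

```bash
python3 -m handwheel '{"jaw": [0.2,0.2,0.2,0.2,0.2,0.2,0.2],"dx": [0,0,0,0,0,0,0],"dy": [0,0,0,0,0,0,0],"dz": [-0.0006,-0.0013,-0.0019,-0.0025,-0.0031,-0.0038,-0.0038],"ax": [0,0,0,0,0,0,0],"ay": [0,0,0,0,0,0,0],"az": [0,0,0,0,0,0,0]}' | grep -E 'time|tcp|wrist'
```

```text
time_s: 8.05
tcp_pos: [0.5691, -0.0725, 0.1185]
wrist_force: [3.9, 2.1, -8.0]
```

Scaled: 0.0008 m / 0.8 = 0.001.

```bash
python3 -m handwheel '{"jaw": [0.2,0.2,1,1,1,1],"dx": [0,0,0,0,0,0],"dy": [0,0,0,0,0,0],"dz": [0.001,0.001,0.001,0.001,0.001,0.001],"ax": [0,0,0,0,0,0],"ay": [0,0,0,0,0,0],"az": [0,0,0,0,0,0]}'; python3 -c "
from station import sensors;print(sensors.sense()['joints'])"
```

```text
time_s: 8.65
tcp_pos: [0.5689, -0.0728, 0.1186]
ee_rot: [[-0.951, -0.309, -0.0], [-0.309, 0.951, -0.0], [0.0, -0.0, -1.0]]
wrist_force: [0.3, 0.5, -0.4]
gripper_width: 0.639
gripper_force: 0.0
[ 8.89239405e+00  2.25500484e+01 -1.50347419e+01  2.57045114e-02
 -5.24320805e+01 -8.09315968e+01]
```

```bash
python3 -m handwheel '{"jaw": [0.2,0.2,0.2,0.2,0.2],"dx": [0,0,0,0,0],"dy": [0,0,0,0,0],"dz": [0,0,0,0,0],"ax": [0,0,0,0,0],"ay": [0,0,0,0,0],"az": [0,0,0,0,0]}'
```

```text
time_s: 9.15
tcp_pos: [0.5692, -0.0725, 0.1182]
ee_rot: [[-0.951, -0.309, -0.0], [-0.309, 0.951, -0.0], [0.0, -0.0, -1.0]]
wrist_force: [0.2, -1.3, 0.2]
gripper_width: 0.362
gripper_force: 30.6
```

Scaled: 63 degrees / 180 = 0.35.

```bash
python3 -m handwheel '{"jaw": [0.2,0.2,0.2,0.2,1,1,1,1],"dx": [0,0,0,0,0,0,0,0],"dy": [0,0,0,0,0,0,0,0],"dz": [0,0,0,0,0,0,0,0],"ax": [0,0,0,0,0,0,0,0],"ay": [0,0,0,0,0,0,0,0],"az": [0.0222,0.0667,0.1139,0.1611,0.2083,0.2556,0.3028,0.35]}'; python3 -m handwheel '{"jaw": [1,1,1,1],"dx": [0,0,0,0],"dy": [0,0,0,0],"dz": [0,-0.0375,-0.1,-0.1625],"ax": [0,0,0,0],"ay": [0,0,0,0],"az": [0,0,0,0]}' | grep -E "tcp|wrist|width"
cat > look.py <<'E'
from station import eyes
from h import *;import pickle,sys
F=[eyes.capture("side") for _ in range(int(sys.argv[1]))];pickle.dump(F,open("F.pkl","wb"))
c=[cv2.resize(f["pixels"][140:220,225:315],None,fx=4,fy=4) for f in F]
n=len(c);cv2.imwrite(sys.argv[2],np.vstack([np.hstack([c[0],c[n//3]]),np.hstack([c[2*n//3],c[-1]])])[:600,:,::-1])
E
python3 look.py 4 pics/l1.png
```

```text
time_s: 9.95
tcp_pos: [0.5692, -0.0725, 0.1182]
ee_rot: [[-0.703, 0.712, -0.0], [0.712, 0.703, -0.0], [0.0, -0.0, -1.0]]
wrist_force: [0.3, 0.3, -0.2]
gripper_width: 0.634
gripper_force: 0.0
tcp_pos: [0.5686, -0.0727, 0.2492]
wrist_force: [2.4, 0.6, 0.5]
gripper_width: 0.967
```

View pics/l1.png

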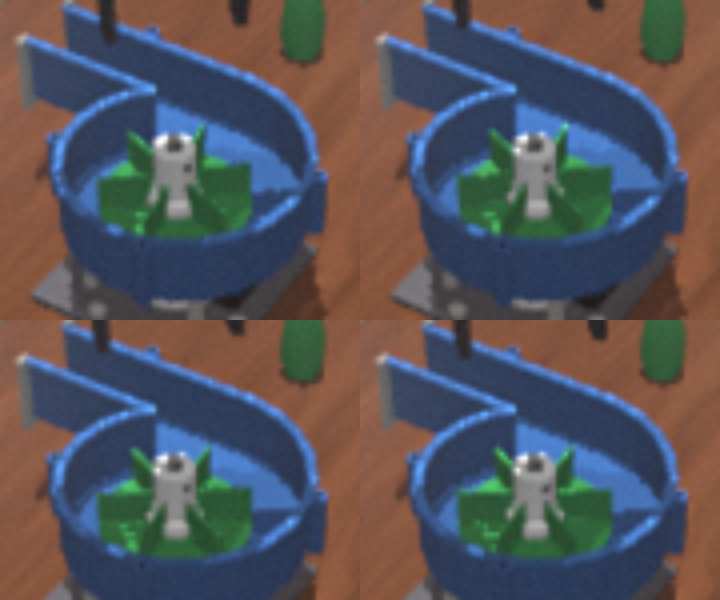

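The wheel is in the housing with its vanes below the rim and is turning slowly. Moving the arm aside to measure the coast rate from the top camera.

Scaled: -0.2 m / 0.8 = -0.25, -0.175 m / 0.8 = -0.2188.

```bash
python3 -m handwheel '{"jaw": [1,1,1,1,1,1],"dx": [-0.0438,-0.0875,-0.1313,-0.175,-0.2188,-0.25],"dy": [-0.0438,-0.0875,-0.1313,-0.175,-0.2188,-0.25],"dz": [0,0,0,0,0,0],"ax": [0,0,0,0,0,0],"ay": [0,0,0,0,0,0],"az": [0,0,0,0,0,0]}' | grep -E "time|tcp"
cat > spin.py <<'E'
from station import eyes,sensors
from h import *;import sys
c=np.array([.5695,-.0725]);out=[]
for k in range(int(sys.argv[1])):
    t=sensors.sense()["time_s"];d=eyes.capture("top");px=d["pixels"].astype(float)
    # sample ring on vane-top plane (z=.114), 6-fold phase of greenness
    T=np.linalg.inv(d["world_from_camera"]);a=np.radians(np.arange(0,360,1))
    s=0
    for r in np.arange(.030,.052,.003):
        W=np.c_[c[0]+r*np.cos(a),c[1]+r*np.sin(a),np.full(360,.114)]
        C=W@T[:3,:3].T+T[:3,3];C=C*[1,-1,-1]
        uv=cv2.projectPoints(C,np.zeros(3),np.zeros(3),d["K"],np.float64(d["distortion"]))[0].reshape(-1,2).astype(np.float32)
        s=s+cv2.remap(px[...,1].astype(np.float32),uv[:,0],uv[:,1],cv2.INTER_LINEAR).ravel()
    f=np.sum(s*np.exp(-6j*a));out.append((t,np.degrees(-np.angle(-f))/6,abs(f)))
o=np.array(out);o[:,1]=np.unwrap(o[:,1],period=60);print(o.round(2).tolist());print("deg/s",np.polyfit(o[:,0],o[:,1],1)[0])
if len(sys.argv)>2: cv2.imwrite(sys.argv[2],cv2.resize(d["pixels"][100:260,200:400],None,fx=4,fy=4)[:600,:,::-1])
E
python3 spin.py 8 pics/t1.png
```

```text
time_s: 11.15
tcp_pos: [0.5678, -0.3579, 0.2455]
[[11.15, 12.1, 21063.57], [11.2, 13.31, 23249.79], [11.25, 11.63, 23117.55], [11.3, 10.19, 23929.18], [11.35, 9.77, 25410.18], [11.4, 9.3, 25665.42], [11.45, 9.11, 25100.69], [11.5, 8.97, 23974.53]]
deg/s -11.988828974226884
```

View pics/t1.png

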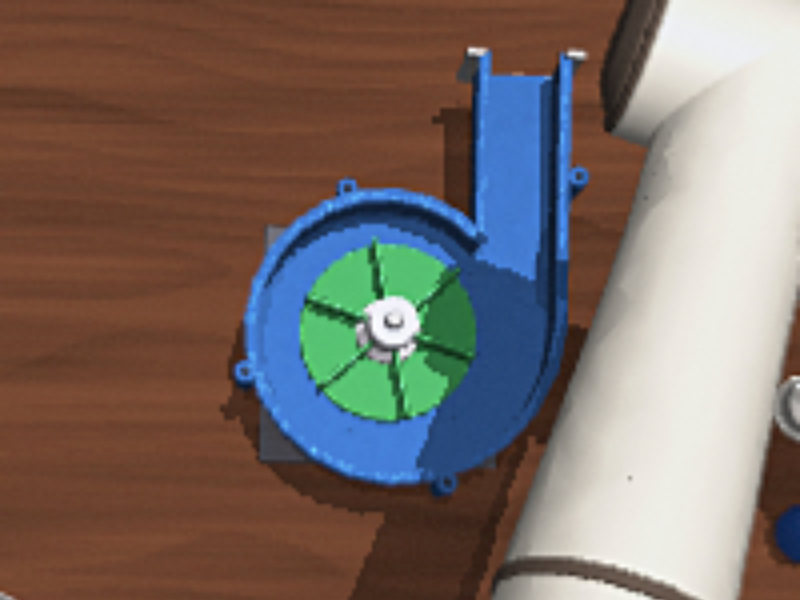

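Top view: the hub is at about px (392,320) with the shaft end now protruding from it; the arm's shadow covers part of the wheel. Measuring again with the arm at rest.

```bash
python3 spin.py 10
```

```text
[[11.55, 8.87, 23714.02], [11.6, 8.81, 23711.98], [11.65, 8.87, 23793.86], [11.7, 8.71, 23663.73], [11.75, 8.81, 24021.59], [11.8, 8.9, 24178.55], [11.85, 8.8, 23965.59], [11.9, 8.9, 24761.89], [11.95, 8.92, 24829.62], [12.0, 8.93, 24701.17]]
deg/s 0.2221183870130984
```

```bash
python3 - <<'E'
from station import eyes
from h import *;import pickle
F=pickle.load(open("F.pkl","rb"));F.append(eyes.capture("side"))
g=[cv2.GaussianBlur(f["pixels"][165:200,245:292].astype(np.float32),(0,0),1) for f in F]
print(np.array([[abs(a-b).mean() for b in g] for a in g]).round(2))
d=eyes.capture("top");P=cloud(d);px=d["pixels"].astype(int)
gr=(abs(px[...,0]-px[...,1])<25)&(abs(px[...,2]-px[...,1])<30)&(np.hypot(P[...,0]-.569,P[...,1]+.0725)<.015)&(np.hypot(P[...,0]-.569,P[...,1]+.0725)>.007)&(P[...,2]>.12)
print("hub top",gr.sum(),np.median(P[gr],axis=0))
ds=F[-1];P=cloud(ds);m=(np.hypot(P[...,0]-.569,P[...,1]+.0725)<.015)&(P[...,2]>.12);print("side",np.percentile(P[m][:,2],[50,70,90,98]).round(4))
E
sed 's/d=eyes.capture("top")/import pickle;d=pickle.load(open("top0.pkl","rb"))/;s/\.114/.133/' spin.py >s0.py; python3 s0.py 2 2>/dev/null|head -1
```

```text
[[ 0.    2.7   3.88  4.88 32.88]
 [ 2.7   0.    1.94  3.35 33.21]
 [ 3.88  1.94  0.    2.21 33.26]
 [ 4.88  3.35  2.21  0.   33.15]
 [32.88 33.21 33.26 33.15  0.  ]]
hub top 78 [ 0.56845145 -0.07178202  0.13859253]
side [0.1388 0.1398 0.1457 0.1496]
[[12.15, 2.16, 28355.05], [12.15, 2.16, 28355.05]]
```

The hub twist gave only ~1.5 rad/s, which died in about 2 s. The wheel sits clear: hub top at 0.1386, 2 mm off the bottom. I'll spin it with shut fingers in the vane gap at 39°, touching slowly and then accelerating gently along an arc, and lifting out at speed.

Scaled: 0.2434 m / 0.8 = 0.3043, 0.21 m / 0.8 = 0.2625, 5.7 degrees / 180 = 0.0317.

```bash
python3 -m handwheel '{"jaw": [0,0,0,0,0,0,0,0],"dx": [0.035,0.07,0.105,0.14,0.175,0.21,0.2475,0.2475],"dy": [0.0438,0.0875,0.1313,0.175,0.2188,0.2625,0.3043,0.3043],"dz": [0,0,0,0,0,0,0,0],"ax": [0,0,0,0,0,0,0,0],"ay": [0,0,0,0,0,0,0,0],"az": [0.0056,0.0111,0.0167,0.0222,0.0278,0.0317,0.0317,0.0317]}'; python3 -m handwheel '{"jaw": [0,0,0,0,0,0],"dx": [0,0,0,0,0,0],"dy": [0,0,0,0,0,0],"dz": [0,0.0375,0.075,0.1125,0.1375,0.1375],"ax": [0,0,0,0,0,0],"ay": [0,0,0,0,0,0],"az": [0,0,0,0,0,0]}'; sed -i 's/,225:315/,225:315/' look.py; python3 look.py 1 pics/l2.png
```

```text
time_s: 12.95
tcp_pos: [0.6017, -0.0387, 0.2483]
ee_rot: [[-0.638, 0.77, 0.001], [0.77, 0.638, 0.001], [0.0, 0.001, -1.0]]
wrist_force: [1.0, 0.9, -0.0]
gripper_width: 0.357
gripper_force: 0.0
time_s: 13.55
tcp_pos: [0.599, -0.045, 0.1349]
ee_rot: [[-0.631, 0.776, -0.007], [0.776, 0.631, -0.001], [0.004, -0.006, -1.0]]
wrist_force: [-0.6, -0.2, -0.0]
gripper_width: 0.006
gripper_force: 0.0
```

View pics/l2.png

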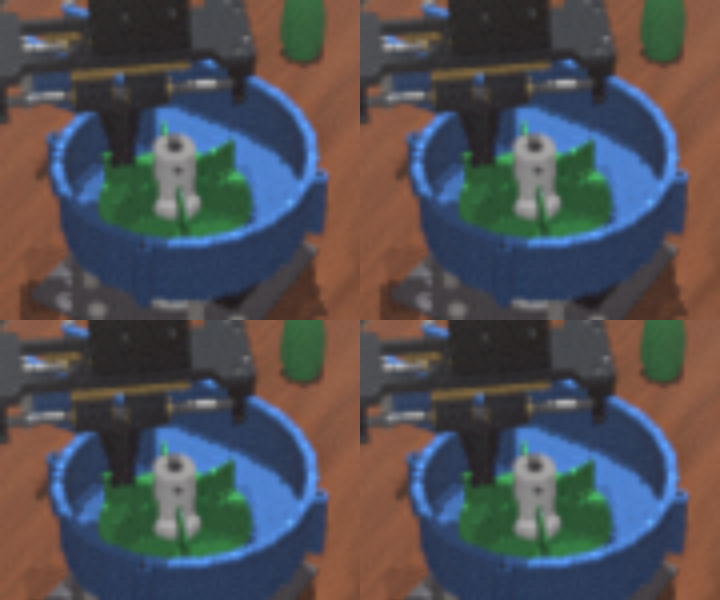

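The shut fingers (px 122,140) sit over the gap between two vanes (tips near px 108,160 and 163,130). Lowering in.

Scaled: 0.0325 m / 0.8 = 0.0406, 0.028 m / 0.8 = 0.035.

```bash
python3 -m handwheel '{"jaw": [0,0,0,0,0,0],"dx": [0,0,0,0,0,0],"dy": [0,0,0,0,0,0],"dz": [0,0.0125,0.025,0.035,0.0406,0.0406],"ax": [0,0,0,0,0,0],"ay": [0,0,0,0,0,0],"az": [0,0,0,0,0,0]}'
```

```text
time_s: 14.2
tcp_pos: [0.6007, -0.0433, 0.1047]
ee_rot: [[-0.633, 0.774, -0.002], [0.774, 0.633, -0.0], [0.001, -0.002, -1.0]]
wrist_force: [0.1, 0.7, 0.7]
gripper_width: 0.007
gripper_force: 0.0
```

Careful with the scale: shifts go in shares of 800 mm and turns go in shares of 180 degrees. That gives: -0.0119 m / 0.8 = -0.0149, -0.009 m / 0.8 = -0.0113.

```bash
python3 -m handwheel '{"jaw": [0,0,0,0],"dx": [-0.0038,-0.0075,-0.0113,-0.0149],"dy": [0,0,-0.0005,-0.0011],"dz": [0,0,0,0],"ax": [0,0,0,0],"ay": [0,0,0,0],"az": [0,0,0,0]}' | grep -E "tcp|wrist"
python3 -m handwheel '{"jaw": [0,0,0,0,0,0,0,0],"dx": [-0.0048,-0.0151,-0.0286,-0.04,-0.0409,-0.0284,-0.0138,-0.0138],"dy": [-0.0013,-0.0058,-0.0169,-0.0374,-0.0646,-0.0885,-0.1,-0.1],"dz": [0,0,0,0,0,-0.0313,-0.075,-0.125],"ax": [0,0,0,0,0,0,0,0],"ay": [0,0,0,0,0,0,0,0],"az": [0.0472,0.0944,0.1417,0.1889,0.2361,0.2833,0.2833,0.2833]}' | grep -E "time|tcp|wrist"
python3 -m handwheel '{"jaw": [0,0,0,0,0,0],"dx": [-0.0438,-0.0938,-0.15,-0.2063,-0.2563,-0.3063],"dy": [0.0088,0.0188,0.0313,0.0413,0.0525,0.0625],"dz": [-0.0125,-0.025,-0.0375,-0.0375,-0.0375,-0.0375],"ax": [0,0,0,0,0,0],"ay": [0,0,0,0,0,0],"az": [0,0,0,0,0,0]}' | grep -E "time|tcp"
python3 spin.py 10 pics/t2.png
```

```text
tcp_pos: [0.6085, -0.0533, 0.106]
wrist_force: [0.6, -0.3, -0.5]
time_s: 15.4
tcp_pos: [0.5396, -0.1932, 0.1742]
wrist_force: [0.8, -0.7, 0.2]
time_s: 16.0
tcp_pos: [0.5626, -0.4446, 0.181]
[[16.0, 28.29, 25008.69], [16.05, 13.92, 26947.97], [16.1, -0.18, 27964.04], [16.15, -13.65, 26954.61], [16.2, -27.52, 25011.99], [16.25, -41.32, 26999.39], [16.3, -54.14, 27460.08], [16.35, -67.6, 27020.94], [16.4, -80.14, 25182.62], [16.45, -93.0, 25552.68]]
deg/s -269.3903473239473
```

```bash
python3 -c "
from station import sensors;s=sensors.sense();print(s['tcp_pos'],s['ee_rot'],s['joints'],s['wrist_force'])"
```

```text
[ 0.56312744 -0.44137432  0.18200198] [[ 0.11231965  0.99347324  0.01987998]
 [ 0.98941411 -0.1136661   0.09022052]
 [ 0.09189135  0.009536   -0.99572338]] [ -27.47671517   33.72191958   15.89209554   -5.3357126   -73.61773971
 -157.45450363] [ 0.26896437  0.23440719 -0.26171385]
```

View pics/t2.png

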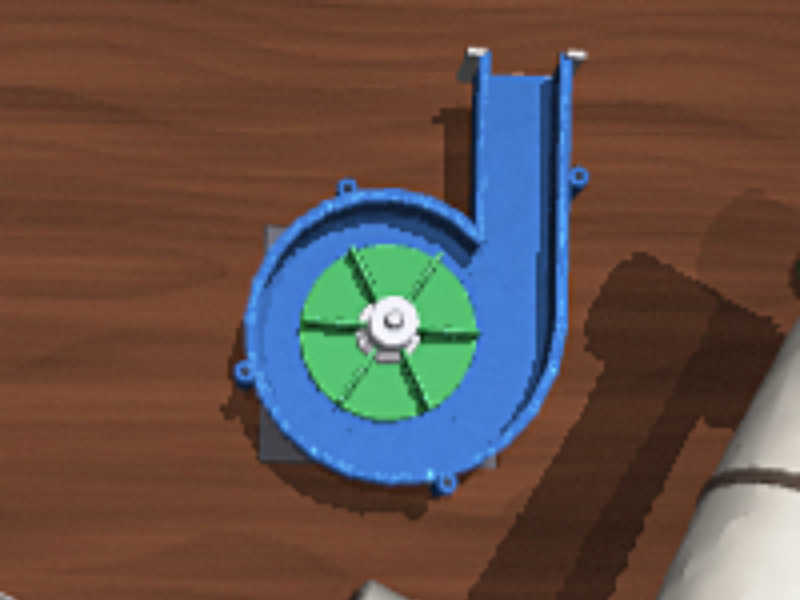

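The wheel is turning fast (270°/s). Its vanes show at new angles, the housing is untouched, and the arm is clear at lower right. Now letting it coast while checking rate and neighbours.

```bash
python3 -m handwheel '{"jaw": [0,0,0,0,0,0,0,0],"dx": [0,0,0,0,0,0,0,0],"dy": [0,0,0,0,0,0,0,0],"dz": [0,0,0,0,0,0,0,0],"ax": [0,0,0,0,0,0,0,0],"ay": [0,0,0,0,0,0,0,0],"az": [0,0,0,0,0,0,0,0]}' | grep time; python3 spin.py 6
python3 -m handwheel '{"jaw": [0,0,0,0,0,0,0,0],"dx": [0,0,0,0,0,0,0,0],"dy": [0,0,0,0,0,0,0,0],"dz": [0,0,0,0,0,0,0,0],"ax": [0,0,0,0,0,0,0,0],"ay": [0,0,0,0,0,0,0,0],"az": [0,0,0,0,0,0,0,0]}' | grep time; python3 spin.py 6
python3 - <<'E'
from station import eyes
from h import *;import pickle
d=eyes.capture("side");a=pickle.load(open("side0.pkl","rb"))
cv2.imwrite("pics/s3.png",d["pixels"][:,:,::-1])
for n,(u,v) in dict(green=(301,142),blue=(346,160),spool=(323,158),dish=(281,300),cover=(210,340),rim=(300,190),base=(255,218)).items():
    print(n,abs(d["pixels"][v-16:v+16,u-14:u+14].astype(int)-a["pixels"][v-16:v+16,u-14:u+14]).mean().round(1))
E
```

```text
time_s: 17.3
[[17.3, 17.31, 25799.42], [17.35, 8.11, 27636.29], [17.4, -1.35, 26653.55], [17.45, -10.37, 27688.97], [17.5, -19.62, 26651.17], [17.55, -27.78, 22494.44]]
deg/s -181.52694585160285
time_s: 18.4
[[18.4, 22.46, 25155.48], [18.45, 16.23, 26969.95], [18.5, 9.97, 26173.2], [18.55, 4.3, 27758.24], [18.6, -1.64, 28938.38], [18.65, -7.64, 27378.17]]
deg/s -119.9008563631956
green 9.8
blue 13.7
spool 31.1
dish 2.1
cover 2.1
rim 11.4
base 2.1
```

View pics/s3.png

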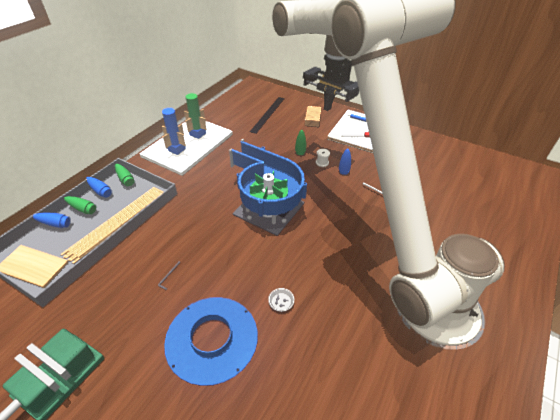

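```bash
python3 -c "
from station import workorder;print(workorder.finish_job())"
```

```text
the job is handed in; nothing more can be done
None
```

I pushed the wheel down until it bottomed on the spacer (about 4.4 N above the sliding force), eased it back up 2 mm and let go; after a gentle flick by the vanes it was still turning at 120°/s about 3.4 s later, when I handed the job in. Three caveats: a first hub twist died out in about 2 s, the wrist joint seems to have hit its range limit during the flick so the tool strayed about 8 cm off its path, and I did not measure the force on the vanes; the other things on the bench I could see looked unmoved.

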